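# Pack the gap under a hold-down clamp with spacer discs and hold it shut

## Robot

A 7-joint arm with a two-finger parallel gripper is mounted at the origin on a cart in front of the work surface, level with it; the furniture and walls round the work are solid. World frame = base frame: x ahead of the robot, y to its left, z up, the work surface at z = 0. Lengths are in m, angles in rad, forces in N, time in s.
With the tool pointing down it reaches from about 0.35 to 0.775 m from the base axis. Payload 3.1 kg.
Tool frame: the origin (TCP) lies midway between the tips of the shut fingers; the grasp point (between the pads) lies 19 mm behind it; z points along the fingers, y is the line along which they close (so a half turn about z gives the same grasp; the last joint's range is limited). The gripper opens to 85 mm and grips with 20 to 120 N. Pads are 22 mm wide; open, the fingers measure 114 mm over their backs; the gripper's body (76 mm by 85 mm) begins 54 mm behind the grasp point. The pads swing forward as they close: fully open they stand 13 mm farther back than shut.
Start: joints at [-1.19, 0.311, 0.014, 1.512, -0.004, 1.319, -0.027], TCP at [0.226, 0.502, 0.231] pointing down, gripper open.
Joint ranges: [-2.7, 2.7], [-0.3, 1.91], [-1.27, 1.3], [0.12, 2.57], [-1.44, 4.58], [0.2, 2.03], [-3.05, 3.05]. Speed limits (rad/s): [2.79, 2.79, 3.14, 3.14, 3.14, 3.14, 3.14].

## Interface

Orientations are given as a unit quaternion [x, y, z, w].
In Python, from plant import manip, cams, order gives the robot as it stands. The module is installed in compiled form; this text tells all that it offers.
- The arm moves only by the tool step_arm, never from a script. Its argument "increments" is a list of rows, each a list of 7 numbers: the shift along the tool's x, y, z scaled (see below), then the turn, a rotation vector about the tool's x, y, z scaled (see below), then the opening, from -1 (shut) to 1 (fully open). In form: [[tx, ty, tz, wx, wy, wz, fingers], ...]. A call has 1 to 20 rows; each row is the pose to reach, as a shift and turn from the pose commanded when the call began, along the tool's axes at that moment; what a row does not reach only later rows make up. The controller multiplies each number of a shift by 0.2 m and each number of a turn by 45 degrees. A row lasts 1/12 s, in which the tool goes at most 41.7 mm and 7.16 degrees, less where a joint would pass 70% of its speed; a pose out of reach is approached as far as the arm can. A call with a number of a shift or a turn outside -1 to 1 is refused whole. A call with a gripper value outside its range is refused whole. The fingers move at their own pace and stop on an object; "squeeze" is the grip in N (left out, the last holds). Time passes only in rows, so rows that repeat a pose let the fingers close. It gives the time, the measured TCP pose, the force, the opening and the grip force at its end, in the units of the state.
- manip.state(): the state, without advancing time (a new reading comes with each control period).
- cams.get_image(name): name is "scene" or "top" or "wrist"; returns a dict with "pixels" (420x560x3 uint8, blue, green, red), "vertical_fov" (degrees; the focal length in pixels is half the picture's height over the tangent of half this angle, whatever the lens; pixels are square), "cx", "cy" (the principal point, pixels), "cam_to_world" (4x4, takes a point from camera to world coordinates); the wrist camera has in their place "hand_eye" (4x4, takes a point from camera to tool coordinates, whose origin is the TCP and whose axes are the flange's). Camera axes: x right, y down, z forward; pixel columns grow to the right and rows downward; lengths in m; the calibration is good to about 2 mm. The wrist camera is an equidistant fisheye: a pixel r from the principal point sees the ray r / f radians off the axis. A picture is of the moment at which its call begins: read the wrist's pose just before it. There is no depth.
- order.finish_job(): hands the job in; it is judged then, once.
The state is a dict: "time": time; "joint_positions": joint angles; "dq": joint speeds; "joint_torque": joint torques, N m; "tool_pos": TCP position; "tcp_rot": TCP orientation; "wrist_force": force on the tool from outside, world axes, zero at the start; "moment": the same for the moment, N m; "gripper_width": finger opening in m; "grasp_force": force on a finger pad.
Only numpy, scipy, OpenCV 4.12 (cv2) and the standard library are available. Lean on these libraries where they do the work, as an engineer would, in place of code of your own. Each camera call takes 0.05 s, during which the arm holds its last target. There are 200 camera calls.

## Task

Pack the gap under the hold-down clamp: stack metal spacer discs neatly, one on another, in the middle of its round pad, until the hinged arm, swung fully down onto its stop, presses its sprung rubber foot on the top disc. If the foot does not meet the stack the gap needs another disc; if the arm will not go fully down there is one too many. Finish still holding the arm fully down on the stack by its handle, and leave the circuit board, the battery and the tape roll where they are.

Things in the scene. Friction and masses are not known exactly. Their poses are not given: they have to be found in the camera images.
- clamp: Aluminium clamp, fixed to the worktop. Origin on the worktop straight below the pad's centre; x points along the clamp from the pad to the hinge, y along the hinge axle, z up. Base plate 200 x 84 x 14 mm, from x -45 to +155 mm. Two hinge lugs at x +115 mm, top 80 mm above the worktop; a rubber-topped stop post, 14 mm thick, at x +90 mm, top 85 mm.
- pad: Round steel pad 44 mm across on a column in the clamp's base, fixed; its height was set by an earlier job and differs (top face 31 to 55 mm above the worktop). Origin at the centre of its flat top face.
- clamp_arm (a joint): Angle of the clamp arm, rad: 0 fully down on its stop (level, handle over the pad's robot side), grows as it swings up, 1.57 upright, at most 1.9. It starts up and its hinge friction (0.3 N m) holds it where it is left, but the foot's spring lifts it off the stop again if it is let go on a packed stack.
- clamp_hinge (a point): Centre of the arm's hinge axle, 66 mm above the worktop, 115 mm from the pad's axis; the axle lies along the clamp's y.
- handle (a point): Centre of the handle, a black disc 32 mm across, 20 mm thick, on edge at the arm's end, flat faces to the clamp's +y and -y: pinched by these from above it turns freely in the fingers. Arm down: 92 mm above the worktop, 60 mm from the pad's axis away from the hinge; 175 mm along and 26 mm above the hinge axle. Between it and the hinge the arm is a bar 18 mm wide, 14 mm deep.
- foot_tip (a point): Lowest point of the domed rubber foot, 22 mm across, under the arm. With the arm fully down and nothing beneath, it stands 58 mm above the worktop on the pad's axis.
- foot (a joint): How far the foot is pushed back into the arm, m: 0 out, 0.014 at most. Spring: about 5 N at 0, rising by 0.4 N per mm (10.6 N at 14 mm).
- disc_1: Spacer disc, plain steel-grey metal, 36 mm across and 10 mm thick, solid, about 60 g, lying flat on the worktop to the left of the clamp. Origin at the centre of its underside, z up. All four discs are alike; one to three are needed.
- disc_2: Spacer disc, plain steel-grey metal, 36 mm across and 10 mm thick, solid, about 60 g, lying flat on the worktop to the left of the clamp. Origin at the centre of its underside, z up. All four discs are alike; one to three are needed.
- disc_3: Spacer disc, plain steel-grey metal, 36 mm across and 10 mm thick, solid, about 60 g, lying flat on the worktop to the left of the clamp. Origin at the centre of its underside, z up. All four discs are alike; one to three are needed.
- disc_4: Spacer disc, plain steel-grey metal, 36 mm across and 10 mm thick, solid, about 60 g, lying flat on the worktop to the left of the clamp. Origin at the centre of its underside, z up. All four discs are alike; one to three are needed.
- circuit_board: Bystander: blue circuit board 60 x 80 x 13 mm, loose, right of the clamp. Origin at the centre of its underside.
- battery: Bystander: AA battery 15 x 50 x 15 mm lying down, loose, in front right of the clamp. Origin at the centre of its underside.
- tape_roll: Bystander: roll of black tape 55 x 53 x 19 mm lying flat, loose, far left. Origin at the centre of its underside.
There are look-alikes about, which are no part of the job. What is shaped like the disc_4 but green is not meant.

How it is judged:
At the end, for the whole second after the job is handed in: The arm is within 0.04 rad of fully down with the gripper's fingers still on it; the foot presses with more than 3 N on a disc that lies flat (within 0.1 rad), at rest and within 10 mm of the pad's axis; every other disc is either in the stack (within 10 mm of the pad's axis) or flat on the worktop (value of joint clamp_arm below 0.04 rad and contact force between the fingers and clamp_arm above 1 N and ((contact force between foot and disc_1 above 3 N and horizontal distance between disc_1 and pad below 0.01 m and angle between disc_1's own z axis and vertical below 0.1 rad and linear speed of disc_1 below 0.02 m/s) or (contact force between foot and disc_2 above 3 N and horizontal distance between disc_2 and pad below 0.01 m and angle between disc_2's own z axis and vertical below 0.1 rad and linear speed of disc_2 below 0.02 m/s) or (contact force between foot and disc_3 above 3 N and horizontal distance between disc_3 and pad below 0.01 m and angle between disc_3's own z axis and vertical below 0.1 rad and linear speed of disc_3 below 0.02 m/s) or (contact force between foot and disc_4 above 3 N and horizontal distance between disc_4 and pad below 0.01 m and angle between disc_4's own z axis and vertical below 0.1 rad and linear speed of disc_4 below 0.02 m/s)) and (horizontal distance between disc_1 and pad below 0.01 m or height (world z) of disc_1 below 0.006 m) and (horizontal distance between disc_2 and pad below 0.01 m or height (world z) of disc_2 below 0.006 m) and (horizontal distance between disc_3 and pad below 0.01 m or height (world z) of disc_3 below 0.006 m) and (horizontal distance between disc_4 and pad below 0.01 m or height (world z) of disc_4 below 0.006 m)); the arm keeps its last pose, push and grip.
It fails at once if the circuit board is moved by more than 30 mm (distance of circuit_board from where it was at the start of the episode above 0.03 m).
It fails at once if the battery is moved by more than 30 mm (distance of battery from where it was at the start of the episode above 0.03 m).
It fails at once if the tape roll is moved by more than 30 mm (distance of tape_roll from where it was at the start of the episode above 0.03 m).
It also fails if it takes over 72 s, if anything falls off the work surface, if the arm or the gripper's body presses on something with over 40 N, if the wrist force passes 120 N, or if a joint passes its speed limit or range.

## Working session

There is one attempt and no reset: what is moved stays moved. The work goes in short steps, Python scripts to look and compute and a tool call to move; the robot and the scene stay as the last step left them, time stands still between calls to the robot, and variables do not carry over. Pictures are saved under pics/ and viewed, at most 11 in all, crops included, and the job is handed in when it is done.

Besides the shell and the picture viewer there is one more tool, called after "Emit:" as name(argument=value, ...) on one line, values as JSON. step_arm: Moves the arm, as the interface text tells. Its arguments: {"type":"object","properties":{"increments":{"type":"array"},"squeeze":{"type":"number"}},"required":["increments"]}

```bash
mkdir -p pics
cat > h.py <<'E'
import numpy as np, cv2
from scipy.spatial.transform import Rotation as R
from plant import manip, cams, order
def shot(n,f=None):
    s=manip.state(); im=cams.get_image(n)
    if f: cv2.imwrite('pics/'+f,im['pixels'])
    im['state']=s; return im
def ray(im,u,v):
    h=im['pixels'].shape[0]; f=h/2/np.tan(np.radians(im['vertical_fov'])/2)
    x,y=u-im['cx'],v-im['cy']
    if 'cam_to_world' in im: d=np.array([x/f,y/f,1]); T=np.array(im['cam_to_world'])
    else:
        r=np.hypot(x,y)+1e-9; t=r/f; d=np.array([np.sin(t)*x/r,np.sin(t)*y/r,np.cos(t)])
        s=im['state']; W=np.eye(4); W[:3,:3]=R.from_quat(s['tcp_rot']).as_matrix(); W[:3,3]=s['tool_pos']
        T=W@np.array(im['hand_eye'])
    return T[:3,3],T[:3,:3]@d
def onz(im,u,v,z):
    o,d=ray(im,u,v); return o+d*(z-o[2])/d[2]
def tri(a,b):
    A=[];c=[]
    (o1,d1),(o2,d2)=a,b
    M=np.stack([d1,-d2],1); t=np.linalg.lstsq(M,o2-o1,rcond=None)[0]
    p,q=o1+t[0]*d1,o2+t[1]*d2; return (p+q)/2,np.linalg.norm(p-q)
def tool(dw,s=None):
    "world shift -> increments"
    s=s or manip.state(); return np.round(R.from_quat(s['tcp_rot']).inv().apply(dw)/0.2,3)
E
python3 - <<'E'
from h import *
a=shot('scene','s1.png'); b=shot('top','t1.png')
s=manip.state(); print({k:np.round(v,3) for k,v in s.items()})
for i in (a,b): print(i['vertical_fov'],i['cx'],i['cy'],np.round(i['cam_to_world'],3))
E
```

```text
{'time': np.float64(0.1), 'joint_positions': array([-1.19 ,  0.312,  0.014,  1.513, -0.004,  1.319, -0.027]), 'dq': array([-0.001, -0.002, -0.001, -0.002,  0.   ,  0.   , -0.001]), 'joint_torque': array([ 1.0000e-03, -3.8086e+01,  1.4700e-01, -2.3124e+01,  1.2000e-02,
        8.0000e-03,  0.0000e+00]), 'tool_pos': array([0.225, 0.501, 0.23 ]), 'tcp_rot': array([ 0.21 ,  0.978, -0.001, -0.   ]), 'wrist_force': array([ 0.101, -0.109, -0.422]), 'moment': array([ 0.002,  0.01 , -0.002]), 'grasp_force': np.float64(0.0), 'gripper_width': np.float64(0.085)}
42.74167075892078 283.55593997561556 208.500430074273 [[ 0.903 -0.192  0.385 -0.004]
 [-0.43  -0.412  0.803 -1.045]
 [ 0.004 -0.891 -0.454  0.682]
 [ 0.     0.     0.     1.   ]]
53.04618330654076 278.9041379943772 220.50664123494943 [[ 0.015 -0.994  0.109  0.426]
 [-1.    -0.013  0.027  0.015]
 [-0.026 -0.109 -0.994  1.034]
 [ 0.     0.     0.     1.   ]]
```

View pics/t1.png

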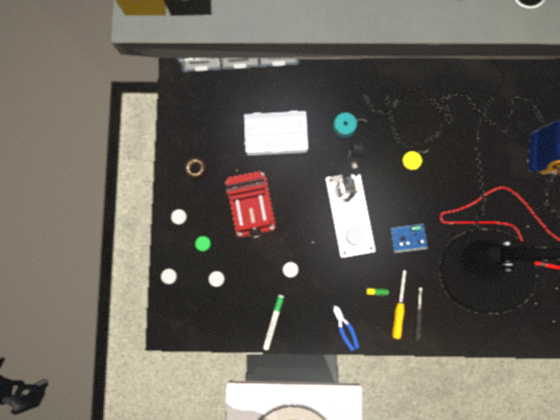

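View pics/s1.png

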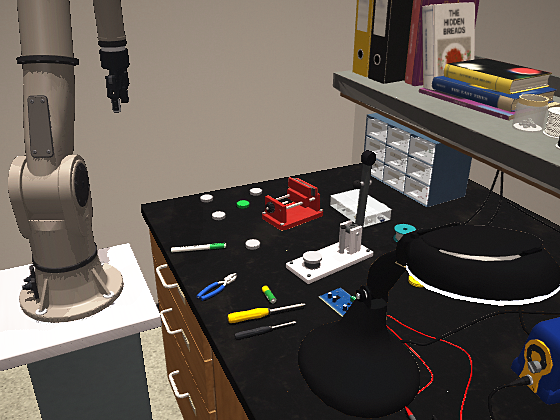

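The top view shows four grey discs at about (178,216), (168,276), (216,279) and (290,270). The green look-alike is at (203,243), the pad at (355,237), and the clamp base runs up to the lugs at (345,187). In the scene view the arm is upright with its handle at (369,157) and the pad at (312,258).

Run:
```python
from h import *
a=shot('scene'); b=shot('top')
g=b['pixels']; hsv=cv2.cvtColor(g,cv2.COLOR_BGR2HSV)
m=((hsv[...,1]<60)&(hsv[...,2]>110)).astype(np.uint8)
n,l,st,c=cv2.connectedComponentsWithStats(m)
for i in range(1,n):
    if 60<st[i,4]<4000 and 60<c[i,1]<350 and c[i,0]>150:
        p=onz(b,*c[i],0.01); print(st[i],np.round(c[i],1),np.round(p,3))
        if st[i,4]>1000:
            q=np.argwhere(l==i)[:,::-1].astype(np.float32); r=cv2.minAreaRect(q); print(r)
            bx=cv2.boxPoints(r); w=np.array([onz(b,*k,0.014)[:2] for k in bx]); print(w.round(4), np.linalg.norm(np.diff(w,axis=0),axis=1))
A=cv2.resize(a['pixels'][130:300,270:410],None,fx=4,fy=4,interpolation=cv2.INTER_CUBIC)[:,:]
B=cv2.resize(g[140:270,310:390],None,fx=4,fy=4,interpolation=cv2.INTER_CUBIC)
B=cv2.copyMakeBorder(B,0,len(A)-len(B),0,0,cv2.BORDER_CONSTANT)
o=np.hstack([A,B]); print(o.shape); cv2.imwrite('pics/c1.png',cv2.resize(o,None,fx=.88,fy=.88))
```

```text
[ 179   57  133   15 1208] [234.3  62.4] [0.944 0.163 0.01 ]
((245.0, 64.0), (14.0, 132.0), 90.0)
[[ 0.9561  0.3054]
 [ 0.9568 -0.0327]
 [ 0.9195 -0.0329]
 [ 0.9185  0.3038]] [0.33801185 0.03727775 0.33671344]
[ 243  110   66   46 2739] [275.7 132.5] [0.76  0.054 0.01 ]
((275.5882873535156, 132.3529510498047), (43.379417419433594, 64.3080825805664), 87.27368927001953)
[[ 0.8104  0.1385]
 [ 0.8193 -0.0228]
 [ 0.708  -0.0288]
 [ 0.6989  0.1306]] [0.16159612 0.11143839 0.15970807]
[ 325  173   51   85 2986] [350.  215.6] [ 0.552 -0.131  0.01 ]
((349.84613037109375, 214.23077392578125), (83.93770599365234, 37.26206588745117), 78.69007110595703)
[[ 0.6472 -0.0652]
 [ 0.6664 -0.1548]
 [ 0.4649 -0.1931]
 [ 0.4461 -0.1055]] [0.09163192 0.20513834 0.08959583]
[259 195   7  25  75] [262.  206.8] [0.571 0.085 0.01 ]
[236 200   7  25  75] [238.8 212. ] [0.558 0.142 0.01 ]
[171 209  16  16 205] [178.3 216.4] [0.545 0.291 0.01 ]
[394 247  33   6  73] [410.2 249.6] [ 0.471 -0.275  0.01 ]
[282 261  17  17 221] [290.1 269.2] [0.42  0.014 0.01 ]
[160 268  17  17 212] [168.3 275.9] [0.399 0.309 0.01 ]
[208 271  17  16 216] [216.  278.5] [0.395 0.193 0.01 ]
[399 270   8  33 150] [402.3 285.9] [ 0.384 -0.255  0.01 ]
[418 287   5  23  84] [419.6 297.7] [ 0.357 -0.295  0.01 ]
[333 305  16  22 174] [339.2 315.9] [ 0.311 -0.104  0.01 ]
[263 311  17  40 284] [270.7 330.2] [0.275 0.058 0.01 ]
(680, 880, 3)
```

View pics/c1.png

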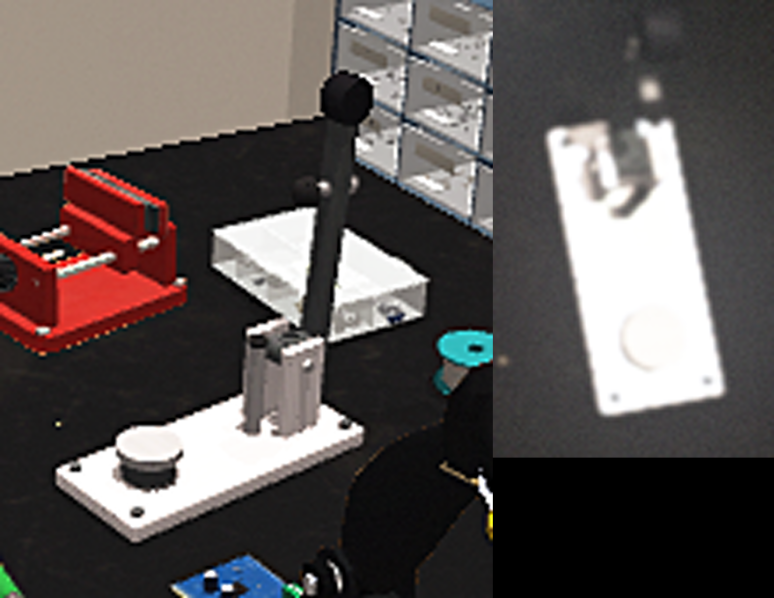

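The close-up shows the pad top at scene pixel (312.6,256.7) and top pixel (355.8,235.7). The handle is at scene (368.6,157.6) and top (357.8,149.9).

```bash
cat >> h.py <<'E'
YAW=0.198; EX=np.array([np.cos(YAW),np.sin(YAW),0]); 
def go(p,close_yaw=None):
    s=manip.state(); M=R.from_quat(s['tcp_rot']); p=np.array(p)
    Y=np.array([-np.sin(YAW),np.cos(YAW),0]); 
    T=R.from_matrix(np.stack([np.cross(Y,[0,0,-1]),Y,[0,0,-1]],1))
    rv=(M.inv()*T).as_rotvec()/np.radians(45)
    print('shift',np.round(M.inv().apply(p-s['tool_pos'])/.2,3),'turn',rv.round(3),'pos',np.round(s['tool_pos'],4),'F',np.round(s['wrist_force'],1),'w',round(float(s['gripper_width']),4))
E
python3 - <<'E'
from h import *
a=shot('scene'); b=shot('top')
print(tri(ray(a,312.6,256.7),ray(b,355.8,235.7)), tri(ray(a,368.6,157.6),ray(b,357.8,149.9)))
go([.545,.291,.12])
E
```

```text
(array([ 0.50193791, -0.14137257,  0.03291512]), np.float64(0.0011151610571546416)) (array([ 0.65227351, -0.11396997,  0.23837196]), np.float64(0.0010258418459104654))
shift [-1.888 -0.304  0.555] turn [-0.001 -0.    -0.79 ] pos [0.2256 0.5014 0.2309] F [-0.4 -0.2 -0.3] w 0.0851
```

Emit:
step_arm(increments=[[-0.95,-0.15,0.28,0,0,-0.79,0.3],[-0.95,-0.15,0.28,0,0,-0.79,0.3],[-0.95,-0.15,0.28,0,0,-0.79,0.3],[-0.95,-0.15,0.28,0,0,-0.79,0.3],[-0.95,-0.15,0.28,0,0,-0.79,0.3],[-0.95,-0.15,0.28,0,0,-0.79,0.3]], squeeze=40)

```text
time: 0.8
tool_pos: [0.3937, 0.3885, 0.1732]
tcp_rot: [-0.095, 0.995, -0.004, 0.001]
wrist_force: [0.1, -0.9, 0.3]
gripper_width: 0.0554
grasp_force: 0.0
```

Run:
```python
from h import *
go([.545,.291,.12])
```

```text
shift [-0.65  -0.62   0.272] turn [-0.01   0.002 -0.01 ] pos [0.3937 0.3885 0.1732] F [ 0.1 -0.9  0.3] w 0.0554
```

Emit:
step_arm(increments=[[-0.64,-0.62,0.27,0,0,0,0.3],[-0.64,-0.62,0.27,0,0,0,0.3],[-0.64,-0.62,0.27,0,0,0,0.3],[-0.64,-0.62,0.27,0,0,0,0.3],[-0.64,-0.62,0.27,0,0,0,0.3],[-0.64,-0.62,0.27,0,0,0,0.3],[-0.64,-0.62,0.27,0,0,0,0.3]])

```text
time: 1.38
tool_pos: [0.5373, 0.2979, 0.1204]
tcp_rot: [-0.097, 0.995, -0.001, -0.001]
wrist_force: [-0.2, 0.6, 0.8]
gripper_width: 0.0557
grasp_force: 0.0
```

```bash
cat >> h.py <<'E'
def disc(im,z,near):
    hsv=cv2.cvtColor(im['pixels'],cv2.COLOR_BGR2HSV); m=((hsv[...,1]<60)&(hsv[...,2]>110)).astype(np.uint8)
    n,l,st,c=cv2.connectedComponentsWithStats(m); best=None
    for i in range(1,n):
        if st[i,4]<60: continue
        k=cv2.findContours((l==i).astype(np.uint8),0,1)[0][0][:,0]
        w=np.array([onz(im,u,v,z)[:2] for u,v in k]); (x,y),r=cv2.minEnclosingCircle(w.astype(np.float32))
        d=np.hypot(x-near[0],y-near[1])
        if d<.06: print('blob',np.round([x,y,r],4),st[i],'d',round(d,4))
E
python3 - <<'E'
from h import *
im=shot('wrist','w1.png'); disc(im,.01,(.545,.291)); go([.545,.291,.001])
E
```

```text
blob [0.5451 0.2881 0.0186] [ 244  195   45   44 1502] d 0.0029
shift [-0.035 -0.054  0.6  ] turn [ 0.001 -0.001 -0.001] pos [0.5361 0.3002 0.121 ] F [-0.6  0.3  0.1] w 0.0555
```

View pics/w1.png

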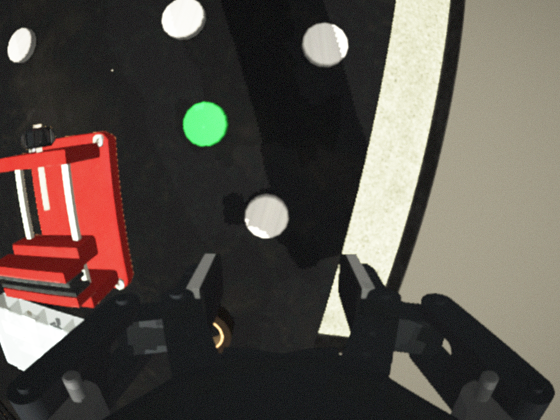

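The disc sits at (266,216) in the wrist view, with the right radius and close to the top-camera estimate. Descending.

Emit:
step_arm(increments=[[-0.033,-0.064,0.1,0,0,0,0.3],[-0.033,-0.064,0.25,0,0,0,0.3],[-0.033,-0.064,0.4,0,0,0,0.3],[-0.033,-0.064,0.5,0,0,0,0.3],[-0.033,-0.064,0.56,0,0,0,0.3],[-0.033,-0.064,0.59,0,0,0,0.3],[-0.033,-0.064,0.6,0,0,0,0.3],[-0.033,-0.064,0.6,0,0,0,0.3],[-0.033,-0.064,0.6,0,0,0,0.3]])

```text
time: 2.18
tool_pos: [0.5465, 0.2897, 0.003]
tcp_rot: [-0.099, 0.995, 0.001, 0.001]
wrist_force: [0.2, -0.8, -0.5]
gripper_width: 0.0554
grasp_force: 0.0
```

Emit:
step_arm(increments=[[0,0,0,0,0,0,-0.3],[0,0,0,0,0,0,-0.3],[0,0,0,0,0,0,-0.3],[0,0,0,0,0,0,-0.3],[0,0,0,0,0,0,-0.3]])

```text
time: 2.6
tool_pos: [0.5467, 0.2892, 0.0031]
tcp_rot: [-0.099, 0.995, 0.001, 0.001]
wrist_force: [-0.9, -0.0, 5.5]
gripper_width: 0.0331
grasp_force: 39.3
```

Run:
```python
from h import *
s=manip.state(); print(s['grasp_force']); go([.545,.289,.15])
```

```text
39.31532621383667
shift [ 0.006  0.001 -0.735] turn [ 0.001  0.004 -0.   ] pos [0.5467 0.2892 0.0031] F [-0.9 -0.   5.5] w 0.0331
```

Emit:
step_arm(increments=[[0,0,-0.1,0,0,0,-0.4],[0,0,-0.3,0,0,0,-0.4],[0,0,-0.5,0,0,0,-0.4],[0,0,-0.7,0,0,0,-0.4],[0,0,-0.7,0,0,0,-0.4]])

```text
time: 3.02
tool_pos: [0.5511, 0.2914, 0.1514]
tcp_rot: [-0.099, 0.995, 0.004, 0.009]
wrist_force: [1.2, 1.1, 1.7]
gripper_width: 0.0328
grasp_force: 39.9
```

Run:
```python
from h import *
im=shot('wrist'); s=im['state']; print(s['grasp_force'])
cv2.imwrite('pics/w2.png',cv2.resize(im['pixels'][200:420,130:430],None,fx=2.4,fy=2.4))
go([.502,-.141,.12])
```

```text
39.89808440208435
shift [ 0.657 -2.07   0.121] turn [ 0.005  0.016 -0.001] pos [0.5493 0.2905 0.1475] F [-0.3  0.1 -1.3] w 0.0324
```

View pics/w2.png

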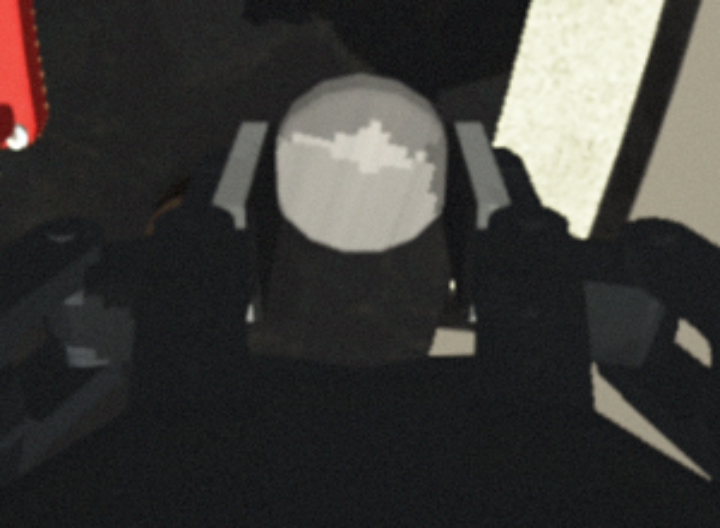

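The disc is held level at the fingertips, centred near full-image pixel (280,267). Next I'll work out its offset in the tool frame.

```bash
cat >> h.py <<'E'
def held(im,h):
    "held disc's centre offset in the world from TCP; h = height of disc top over TCP"
    s=im['state']; p=np.array(s['tool_pos'])
    hsv=cv2.cvtColor(im['pixels'],cv2.COLOR_BGR2HSV); m=((hsv[...,1]<60)&(hsv[...,2]>85)).astype(np.uint8)
    m[:225]=0; m[315:]=0; m[:,:235]=0; m[:,325:]=0
    m=cv2.morphologyEx(m,cv2.MORPH_OPEN,np.ones((9,9)))
    n,l,st,c=cv2.connectedComponentsWithStats(m); i=1+np.argmax(st[1:,4])
    k=cv2.findContours((l==i).astype(np.uint8),0,1)[0][0][:,0]
    w=np.array([onz(im,u,v,p[2]+h) for u,v in k]); t=R.from_quat(s['tcp_rot']).inv().apply(w-p)
    print(st[i],'tool-frame x',t[:,0].min().round(4),t[:,0].max().round(4),'y',t[:,1].min().round(4),t[:,1].max().round(4))
E
python3 - <<'E'
from h import *
im=shot('wrist')
for h in (.004,.008,.012): held(im,h)
print(np.round(im['hand_eye'],3))
go([.502,-.141,.12])
E
```

```text
[ 245  232   71   73 4297] tool-frame x -0.0176 0.0204 y -0.0162 0.0171
[ 245  232   71   73 4297] tool-frame x -0.0151 0.0218 y -0.0157 0.0166
[ 245  232   71   73 4297] tool-frame x -0.0126 0.0231 y -0.0152 0.0161
[[-0.    -0.964 -0.266  0.068]
 [ 1.    -0.    -0.     0.001]
 [ 0.    -0.266  0.964 -0.143]
 [ 0.     0.     0.     1.   ]]
shift [ 0.643 -2.066  0.113] turn [ 0.002  0.007 -0.001] pos [0.547  0.2893 0.144 ] F [ 0.5 -0.3  0.2] w 0.0321
```

Emit:
step_arm(increments=[[0.3,-1,0,0,0,0,-0.4],[0.3,-1,0,0,0,0,-0.4],[0.3,-1,0,0,0,0,-0.4],[0.3,-1,0,0,0,0,-0.4],[0.3,-1,0,0,0,0,-0.4],[0.3,-1,0,0,0,0,-0.4]], squeeze=30)

```text
time: 3.62
tool_pos: [0.5237, 0.0671, 0.1393]
tcp_rot: [-0.091, 0.996, -0.005, -0.003]
wrist_force: [-0.5, -2.0, -0.8]
gripper_width: 0.0326
grasp_force: 39.9
```

Emit:
step_arm(increments=[[0.33,-1,0.05,0,0,0,-0.4],[0.33,-1,0.1,0,0,0,-0.4],[0.33,-1,0.1,0,0,0,-0.4],[0.33,-1,0.1,0,0,0,-0.4],[0.33,-1,0.1,0,0,0,-0.4],[0.33,-1,0.1,0,0,0,-0.4],[0.33,-1,0.1,0,0,0,-0.4],[0.33,-1,0.1,0,0,0,-0.4]])

```text
time: 4.28
tool_pos: [0.4994, -0.1277, 0.1198]
tcp_rot: [-0.098, 0.995, 0.001, -0.001]
wrist_force: [0.1, 1.1, -1.1]
gripper_width: 0.0324
grasp_force: 39.9
```

Run:
```python
from h import *
im=shot('wrist','w3.png'); held(im,.007)
go([.504,-.141,.036])
```

```text
[ 235  225   81   90 6368] tool-frame x -0.0216 0.0245 y -0.0198 0.0167
shift [-0.006 -0.077  0.42 ] turn [ 0.003 -0.002  0.002] pos [ 0.5    -0.1263  0.1201] F [-0.4  0.4  0.2] w 0.0324
```

View pics/w3.png

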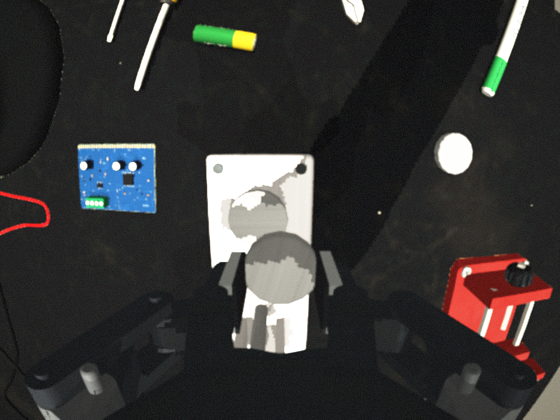

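The pad shows behind the held disc, spanning columns 228–288 and centred near (258,217). The base corners are at (207,156) and (312,156). Cross-checking the pad position.

Run:
```python
from h import *
im=shot('wrist')
for z in (.031,.033,.036):
  print(z,onz(im,228,217,z).round(4),onz(im,288,217,z).round(4),onz(im,258,188,z).round(4))
c=[onz(im,u,v,.014) for u,v in ((207,156),(312,155))]; print(c)
m=(c[0]+c[1])/2; print('pad from base end',m+.045*EX)
# held disc by hand: top face outline columns/rows
s=im['state'];
for h in (.004,.007):
  for u,v in ((244,268),(316,268),(281,303)): print(h,R.from_quat(s['tcp_rot']).inv().apply(onz(im,u,v,s['tool_pos'][2]+h)-s['tool_pos']).round(4))
```

```text
0.031 [ 0.5072 -0.1639  0.031 ] [ 0.4983 -0.1199  0.031 ] [ 0.4812 -0.1458  0.031 ]
0.033 [ 0.5066 -0.1637  0.033 ] [ 0.4978 -0.1201  0.033 ] [ 0.4808 -0.1457  0.033 ]
0.036 [ 0.5056 -0.1634  0.036 ] [ 0.4969 -0.1204  0.036 ] [ 0.4801 -0.1456  0.036 ]
[array([ 0.46725337, -0.1900738 ,  0.014     ]), array([ 0.451033  , -0.11047754,  0.014     ])]
pad from base end [ 0.50326397 -0.14142378  0.014     ]
0.004 [ 0.0023 -0.0164 -0.004 ]
0.004 [ 0.0023  0.0175 -0.004 ]
0.004 [-0.0168  0.001  -0.004 ]
0.007 [ 0.0037 -0.016  -0.007 ]
0.007 [ 0.0037  0.0171 -0.007 ]
0.007 [-0.015  0.001 -0.007]
```

Emit:
step_arm(increments=[[-0.008,-0.075,0.05,0,0,0,-0.4],[-0.008,-0.075,0.2,0,0,0,-0.4],[-0.008,-0.075,0.3,0,0,0,-0.4],[-0.008,-0.075,0.36,0,0,0,-0.4],[-0.008,-0.075,0.39,0,0,0,-0.4],[-0.008,-0.075,0.4,0,0,0,-0.4],[-0.008,-0.075,0.405,0,0,0,-0.4],[-0.008,-0.075,0.405,0,0,0,-0.4],[-0.008,-0.075,0.405,0,0,0,-0.4]])

```text
time: 5.13
tool_pos: [0.5063, -0.1427, 0.0411]
tcp_rot: [-0.099, 0.995, -0.001, 0.001]
wrist_force: [-0.1, -0.5, -1.6]
gripper_width: 0.0321
grasp_force: 39.9
```

Emit:
step_arm(increments=[[0,0,0.005,0,0,0,-0.4],[0,0,0.01,0,0,0,-0.4],[0,0,0.01,0,0,0,-0.4]])

```text
time: 5.38
tool_pos: [0.5063, -0.1429, 0.0406]
tcp_rot: [-0.099, 0.995, -0.0, 0.001]
wrist_force: [-2.6, 0.8, 9.3]
gripper_width: 0.0325
grasp_force: 41.0
```

Emit:
step_arm(increments=[[0,0,0.005,0,0,0,-0.4],[0,0,0.01,0,0,0,-0.4],[0,0,0.01,0,0,0,-0.4]])

```text
time: 5.63
tool_pos: [0.5064, -0.1429, 0.0404]
tcp_rot: [-0.099, 0.995, 0.0, 0.002]
wrist_force: [-6.4, 1.4, 21.1]
gripper_width: 0.0324
grasp_force: 42.1
```

Emit:
step_arm(increments=[[0.008,0.01,-0.025,0,0,0,-0.4],[0.008,0.01,-0.025,0,0,0,-0.4],[0.008,0.01,-0.018,0,0,0,-0.4],[0.008,0.01,-0.018,0,0,0,0.1],[0.008,0.01,-0.018,0,0,0,0.3],[0.008,0.01,-0.018,0,0,0,0.3],[0.008,0.01,-0.018,0,0,0,0.3]])

```text
time: 6.22
tool_pos: [0.5027, -0.1411, 0.0394]
tcp_rot: [-0.099, 0.995, 0.0, -0.0]
wrist_force: [0.8, -0.3, 0.2]
gripper_width: 0.0555
grasp_force: 0.0
```

Emit:
step_arm(increments=[[0,0,-0.05,0,0,0,0.3],[0,0,-0.2,0,0,0,0.3],[0,0,-0.4,0,0,0,0.3],[0,0,-0.5,0,0,0,0.3],[0,0,-0.5,0,0,0,0.3],[0,0,-0.5,0,0,0,0.3]])

```text
time: 6.72
tool_pos: [0.5043, -0.1415, 0.1419]
tcp_rot: [-0.099, 0.995, -0.001, 0.002]
wrist_force: [-0.4, -0.0, -0.6]
gripper_width: 0.0556
grasp_force: 0.0
```

Run:
```python
from h import *
im=shot('wrist'); cv2.imwrite('pics/w4.png',cv2.resize(im['pixels'][120:330,150:420],None,fx=2.8,fy=2.8))
go([.42,.014,.12]); disc(im,.01,(.42,.014))
for z in (.044,.048): disc(im,z,(.502,-.141))
```

```text
shift [0.254 0.841 0.101] turn [ 0.  0. -0.] pos [ 0.5029 -0.141   0.1402] F [-0.5 -0.5 -0.3] w 0.0557
blob [0.4203 0.0106 0.0182] [442 130  32  38 950] d 0.0034
blob [ 0.5438 -0.1359  0.0958] [  229   148   100   204 15894] d 0.0421
blob [ 0.542  -0.1362  0.0942] [  229   148   100   204 15894] d 0.0403
```

View pics/w4.png

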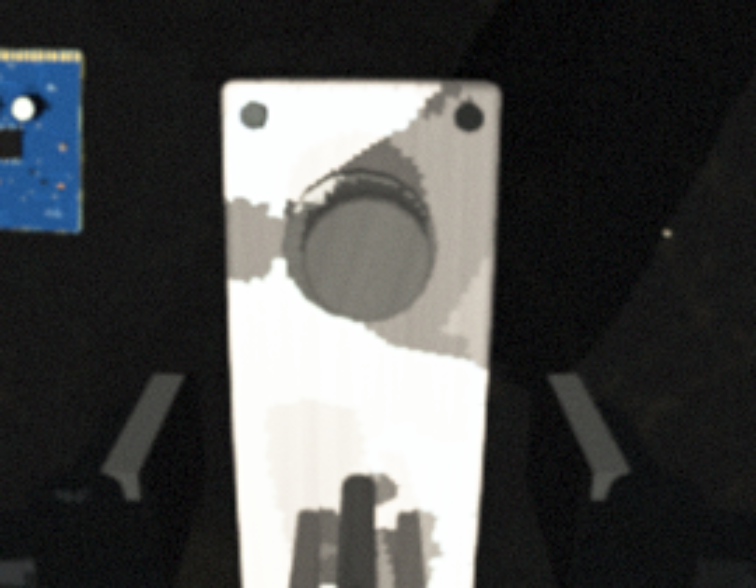

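The first disc lies flat on the pad. Its top face is centred at crop (369,259), which is full-image (281.8,212.4), and spans crop columns 303–434.

Run:
```python
from h import *
im=shot('wrist')
for z in (.041,.044,.048):
  f=lambda u,v:onz(im,u/2.8+150,v/2.8+120,z)
  print(z,f(369,259).round(4),np.linalg.norm(f(303,258)-f(434,258)).round(4),((f(303,258)+f(434,258))/2).round(4))
f=lambda u,v:onz(im,u/2.8+150,v/2.8+120,.014)
c=[f(223,85),f(500,85)]; print((c[0]+c[1])/2+.045*EX)
go([.42,.012,.12])
```

```text
0.041 [ 0.5018 -0.1393  0.041 ] 0.0361 [ 0.5015 -0.1395  0.041 ]
0.044 [ 0.5009 -0.1395  0.044 ] 0.0357 [ 0.5007 -0.1397  0.044 ]
0.048 [ 0.4999 -0.1398  0.048 ] 0.0351 [ 0.4996 -0.1399  0.048 ]
[ 0.50114928 -0.14162838  0.014     ]
shift [0.252 0.83  0.097] turn [ 0.001 -0.002 -0.   ] pos [ 0.5021 -0.1408  0.1391] F [-0.   0.1 -0.3] w 0.0558
```

Emit:
step_arm(increments=[[0.25,0.83,0.1,0,0,0,0.3],[0.25,0.83,0.1,0,0,0,0.3],[0.25,0.83,0.1,0,0,0,0.3],[0.25,0.83,0.1,0,0,0,0.3],[0.25,0.83,0.1,0,0,0,0.3],[0.25,0.83,0.1,0,0,0,0.3],[0.25,0.83,0.1,0,0,0,0.3],[0.25,0.83,0.1,0,0,0,0.3]])

```text
time: 7.48
tool_pos: [0.422, 0.0101, 0.1196]
tcp_rot: [-0.098, 0.995, -0.001, -0.0]
wrist_force: [0.2, 0.8, 0.2]
gripper_width: 0.0555
grasp_force: 0.0
```

Run:
```python
from h import *
im=shot('wrist'); disc(im,.01,(.42,.012)); go([.42,.012,.003])
```

```text
blob [0.4196 0.0111 0.0181] [ 260  186   44   43 1508] d 0.001
shift [0.009 0.013 0.584] turn [-0.001  0.    -0.005] pos [0.4222 0.0099 0.1198] F [ 0.6 -0.1  0. ] w 0.0552
```

Emit:
step_arm(increments=[[0.01,0.01,0.1,0,0,0,0.3],[0.01,0.01,0.25,0,0,0,0.3],[0.01,0.01,0.4,0,0,0,0.3],[0.01,0.01,0.5,0,0,0,0.3],[0.01,0.01,0.56,0,0,0,0.3],[0.01,0.01,0.58,0,0,0,0.3],[0.01,0.01,0.585,0,0,0,0.3],[0.01,0.01,0.585,0,0,0,0.3],[0.01,0.01,0.585,0,0,0,0.3]])

```text
time: 8.28
tool_pos: [0.4204, 0.0129, 0.0038]
tcp_rot: [-0.098, 0.995, -0.0, 0.001]
wrist_force: [-0.1, 0.6, -0.4]
gripper_width: 0.0552
grasp_force: 0.0
```

Emit:
step_arm(increments=[[0,0,0,0,0,0,-0.3],[0,0,0,0,0,0,-0.3],[0,0,0,0,0,0,-0.3],[0,0,0,0,0,0,-0.3],[0,0,0,0,0,0,-0.3]], squeeze=30)

```text
time: 8.7
tool_pos: [0.4202, 0.0133, 0.0041]
tcp_rot: [-0.099, 0.995, -0.0, 0.001]
wrist_force: [-0.1, -0.1, 6.1]
gripper_width: 0.033
grasp_force: 29.4
```

Emit:
step_arm(increments=[[0,0,-0.1,0,0,0,-0.4],[0,0,-0.3,0,0,0,-0.4],[0,0,-0.5,0,0,0,-0.4],[0,0,-0.6,0,0,0,-0.4],[0,0,-0.6,0,0,0,-0.4]])

```text
time: 9.12
tool_pos: [0.4235, 0.0138, 0.1281]
tcp_rot: [-0.099, 0.995, 0.0, 0.006]
wrist_force: [1.0, -0.6, -0.6]
gripper_width: 0.0327
grasp_force: 30.1
```

Run:
```python
from h import *
im=shot('wrist'); held(im,.007); go([.504,-.143,.12])
```

```text
[ 245  232   70   73 4217] tool-frame x -0.0157 0.0214 y -0.0158 0.0165
shift [-0.251 -0.85   0.03 ] turn [-0.001  0.009  0.   ] pos [0.4214 0.0137 0.1255] F [ 0.7 -0.3 -1.3] w 0.0328
```

Emit:
step_arm(increments=[[-0.25,-0.85,0.03,0,0,0,-0.4],[-0.25,-0.85,0.03,0,0,0,-0.4],[-0.25,-0.85,0.03,0,0,0,-0.4],[-0.25,-0.85,0.03,0,0,0,-0.4],[-0.25,-0.85,0.03,0,0,0,-0.4],[-0.25,-0.85,0.03,0,0,0,-0.4],[-0.25,-0.85,0.03,0,0,0,-0.4],[-0.25,-0.85,0.03,0,0,0,-0.4],[-0.25,-0.85,0.03,0,0,0,-0.4]])

```text
time: 9.92
tool_pos: [0.5006, -0.1411, 0.1161]
tcp_rot: [-0.1, 0.995, 0.001, -0.001]
wrist_force: [-0.4, 0.0, -0.4]
gripper_width: 0.0327
grasp_force: 30.2
```

Run:
```python
from h import *
go([.504,-.1425,.055])
```

```text
shift [-0.016 -0.011  0.305] turn [ 0.003 -0.002  0.003] pos [ 0.5006 -0.1411  0.1161] F [-0.4  0.  -0.4] w 0.0327
```

Emit:
step_arm(increments=[[-0.015,-0.01,0.1,0,0,0,-0.4],[-0.015,-0.01,0.2,0,0,0,-0.4],[-0.015,-0.01,0.27,0,0,0,-0.4],[-0.015,-0.01,0.3,0,0,0,-0.4],[-0.015,-0.01,0.305,0,0,0,-0.4],[-0.015,-0.01,0.305,0,0,0,-0.4],[-0.015,-0.01,0.305,0,0,0,-0.4]])

```text
time: 10.5
tool_pos: [0.5057, -0.1446, 0.0569]
tcp_rot: [-0.099, 0.995, -0.0, 0.001]
wrist_force: [-0.5, -0.0, -0.6]
gripper_width: 0.033
grasp_force: 30.2
```

Emit:
step_arm(increments=[[0,0,0.005,0,0,0,-0.4],[0,0,0.01,0,0,0,-0.4],[0,0,0.015,0,0,0,-0.4],[0,0,0.015,0,0,0,-0.4]])

```text
time: 10.83
tool_pos: [0.5049, -0.1448, 0.053]
tcp_rot: [-0.099, 0.995, 0.0, 0.0]
wrist_force: [-0.0, 0.2, -0.0]
gripper_width: 0.0329
grasp_force: 30.2
```

Emit:
step_arm(increments=[[0.003,0.011,0.005,0,0,0,-0.4],[0.003,0.011,0.01,0,0,0,-0.4],[0.003,0.011,0.01,0,0,0,-0.4]])

```text
time: 11.08
tool_pos: [0.5039, -0.1427, 0.0517]
tcp_rot: [-0.099, 0.995, 0.0, 0.0]
wrist_force: [-1.4, 0.2, 4.6]
gripper_width: 0.0326
grasp_force: 30.7
```

Contact came at TCP z 0.0517, so the pad top is about 37.5 mm and three discs are right. Releasing.

Emit:
step_arm(increments=[[0,0,-0.003,0,0,0,0.0],[0,0,-0.003,0,0,0,0.3],[0,0,-0.003,0,0,0,0.3],[0,0,-0.003,0,0,0,0.3]])

```text
time: 11.42
tool_pos: [0.5038, -0.1427, 0.0514]
tcp_rot: [-0.099, 0.995, 0.0, -0.0]
wrist_force: [0.1, 0.1, 1.0]
gripper_width: 0.0557
grasp_force: 0.0
```

Emit:
step_arm(increments=[[0,0,-0.05,0,0,0,0.3],[0,0,-0.2,0,0,0,0.3],[0,0,-0.4,0,0,0,0.3],[0,0,-0.45,0,0,0,0.3],[0,0,-0.45,0,0,0,0.3],[0,0,-0.45,0,0,0,0.3]])

```text
time: 11.92
tool_pos: [0.5043, -0.1429, 0.1425]
tcp_rot: [-0.099, 0.995, -0.0, 0.001]
wrist_force: [-0.8, -0.3, -1.0]
gripper_width: 0.0556
grasp_force: 0.0
```

Run:
```python
from h import *
im=shot('wrist'); cv2.imwrite('pics/w5.png',cv2.resize(im['pixels'][120:330,150:420],None,fx=2.8,fy=2.8))
go([.395,.193,.12])
```

```text
shift [0.201 1.751 0.107] turn [ 0.001 -0.001 -0.   ] pos [ 0.5032 -0.1426  0.1411] F [ 0.1  1.2 -0.6] w 0.0556
```

View pics/w5.png

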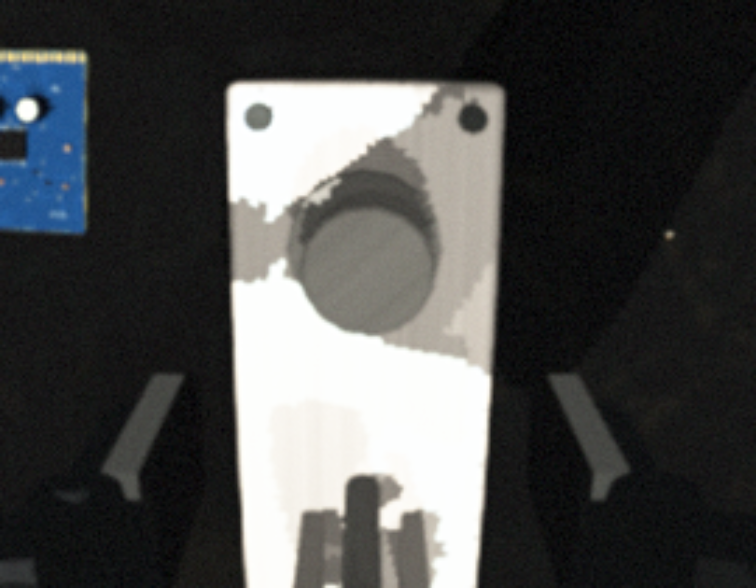

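The second disc is stacked flat and concentric, with its top at crop (368,271). Going for the third.

Emit:
step_arm(increments=[[0.1,0.9,0.05,0,0,0,0.3],[0.1,0.9,0.05,0,0,0,0.3],[0.1,0.9,0.05,0,0,0,0.3],[0.1,0.9,0.05,0,0,0,0.3],[0.1,0.9,0.05,0,0,0,0.3]])

```text
time: 12.38
tool_pos: [0.4443, 0.0367, 0.1291]
tcp_rot: [-0.103, 0.995, 0.002, -0.003]
wrist_force: [-1.1, 0.3, -0.7]
gripper_width: 0.0553
grasp_force: 0.0
```

Emit:
step_arm(increments=[[0.1,0.85,0.05,0,0,0,0.3],[0.1,0.85,0.05,0,0,0,0.3],[0.1,0.85,0.05,0,0,0,0.3],[0.1,0.85,0.05,0,0,0,0.3],[0.1,0.85,0.05,0,0,0,0.3],[0.1,0.85,0.05,0,0,0,0.3],[0.1,0.85,0.05,0,0,0,0.3],[0.1,0.85,0.05,0,0,0,0.3]])

```text
time: 13.05
tool_pos: [0.3959, 0.1904, 0.1206]
tcp_rot: [-0.097, 0.995, -0.001, -0.001]
wrist_force: [0.5, -0.8, -0.1]
gripper_width: 0.0553
grasp_force: 0.0
```

Run:
```python
from h import *
im=shot('wrist'); disc(im,.01,(.395,.192)); go([.395,.192,.003])
```

```text
blob [0.3944 0.19   0.0183] [ 258  186   44   44 1541] d 0.0021
shift [0.003 0.01  0.589] turn [-0.002 -0.002 -0.005] pos [0.3962 0.1903 0.1209] F [ 0.1 -0.8  0.1] w 0.0556
```

Emit:
step_arm(increments=[[0.006,0,0.1,0,0,0,0.3],[0.006,0,0.25,0,0,0,0.3],[0.006,0,0.4,0,0,0,0.3],[0.006,0,0.5,0,0,0,0.3],[0.006,0,0.56,0,0,0,0.3],[0.006,0,0.585,0,0,0,0.3],[0.006,0,0.59,0,0,0,0.3],[0.006,0,0.59,0,0,0,0.3],[0.006,0,0.59,0,0,0,0.3]])

```text
time: 13.85
tool_pos: [0.3959, 0.1922, 0.0044]
tcp_rot: [-0.098, 0.995, 0.0, 0.001]
wrist_force: [-0.4, 0.1, 0.3]
gripper_width: 0.0552
grasp_force: 0.0
```

Emit:
step_arm(increments=[[0,0,0,0,0,0,-0.3],[0,0,0,0,0,0,-0.3],[0,0,0,0,0,0,-0.3],[0,0,0,0,0,0,-0.3],[0,0,0,0,0,0,-0.3]])

```text
time: 14.27
tool_pos: [0.3956, 0.1926, 0.0047]
tcp_rot: [-0.099, 0.995, 0.0, 0.001]
wrist_force: [-0.6, -0.6, 5.2]
gripper_width: 0.0328
grasp_force: 29.3
```

Emit:
step_arm(increments=[[0,0,-0.1,0,0,0,-0.4],[0,0,-0.3,0,0,0,-0.4],[0,0,-0.5,0,0,0,-0.4],[0,0,-0.6,0,0,0,-0.4],[0,0,-0.6,0,0,0,-0.4]])

```text
time: 14.68
tool_pos: [0.3987, 0.1945, 0.1291]
tcp_rot: [-0.099, 0.995, 0.002, 0.006]
wrist_force: [0.6, 0.9, -0.2]
gripper_width: 0.0328
grasp_force: 30.0
```

Run:
```python
from h import *
im=shot('wrist'); held(im,.007); go([.504,-.1425,.12])
```

```text
[ 245  230   71   73 4326] tool-frame x -0.0146 0.0223 y -0.0158 0.0169
shift [-0.195 -1.753  0.029] turn [ 0.003  0.009 -0.   ] pos [0.3968 0.1935 0.1264] F [-0.9 -0.2 -0.9] w 0.0327
```

Emit:
step_arm(increments=[[-0.1,-0.9,0.02,0,0,0,-0.4],[-0.1,-0.9,0.02,0,0,0,-0.4],[-0.1,-0.9,0.02,0,0,0,-0.4],[-0.1,-0.9,0.02,0,0,0,-0.4],[-0.1,-0.9,0.02,0,0,0,-0.4]])

```text
time: 15.15
tool_pos: [0.4495, 0.0121, 0.1181]
tcp_rot: [-0.094, 0.996, -0.002, -0.001]
wrist_force: [0.0, -0.7, -0.2]
gripper_width: 0.0323
grasp_force: 30.1
```

Emit:
step_arm(increments=[[-0.1,-0.85,0,0,0,0,-0.4],[-0.1,-0.85,0,0,0,0,-0.4],[-0.1,-0.85,0,0,0,0,-0.4],[-0.1,-0.85,0,0,0,0,-0.4],[-0.1,-0.85,0,0,0,0,-0.4],[-0.1,-0.85,0,0,0,0,-0.4],[-0.1,-0.85,0,0,0,0,-0.4],[-0.1,-0.85,0,0,0,0,-0.4]])

```text
time: 15.82
tool_pos: [0.5016, -0.1404, 0.1182]
tcp_rot: [-0.1, 0.995, 0.001, -0.001]
wrist_force: [-0.1, 0.7, 0.1]
gripper_width: 0.0328
grasp_force: 30.1
```

Run:
```python
from h import *
go([.504,-.1425,.067])
```

```text
shift [-0.01  -0.013  0.256] turn [ 0.004 -0.003  0.003] pos [ 0.5016 -0.1404  0.1182] F [-0.1  0.7  0.1] w 0.0328
```

Emit:
step_arm(increments=[[-0.003,-0.003,0.1,0,0,0,-0.4],[-0.003,-0.003,0.2,0,0,0,-0.4],[-0.003,-0.003,0.24,0,0,0,-0.4],[-0.003,-0.003,0.255,0,0,0,-0.4],[-0.003,-0.003,0.26,0,0,0,-0.4],[-0.003,-0.003,0.26,0,0,0,-0.4],[-0.003,-0.003,0.26,0,0,0,-0.4]])

```text
time: 16.4
tool_pos: [0.5042, -0.1434, 0.0685]
tcp_rot: [-0.099, 0.995, -0.0, 0.001]
wrist_force: [0.8, 0.5, -0.5]
gripper_width: 0.0328
grasp_force: 30.1
```

Emit:
step_arm(increments=[[0,0,0.005,0,0,0,-0.4],[0,0,0.01,0,0,0,-0.4],[0,0,0.015,0,0,0,-0.4],[0,0,0.015,0,0,0,-0.4]])

```text
time: 16.73
tool_pos: [0.5034, -0.1435, 0.0645]
tcp_rot: [-0.099, 0.995, 0.0, 0.0]
wrist_force: [-0.3, 0.1, -0.6]
gripper_width: 0.0329
grasp_force: 30.1
```

Emit:
step_arm(increments=[[0,0.005,0.005,0,0,0,-0.4],[0,0.005,0.012,0,0,0,-0.4],[0,0.005,0.012,0,0,0,-0.4]])

```text
time: 16.98
tool_pos: [0.5033, -0.1424, 0.0624]
tcp_rot: [-0.099, 0.995, 0.0, 0.0]
wrist_force: [-0.2, 1.4, 1.9]
gripper_width: 0.0329
grasp_force: 30.4
```

Contact came at 0.0624, as expected. Releasing.

Emit:
step_arm(increments=[[0,0,0,0,0,0,0.0],[0,0,0,0,0,0,0.3],[0,0,0,0,0,0,0.3],[0,0,0,0,0,0,0.3]])

```text
time: 17.32
tool_pos: [0.5031, -0.1425, 0.062]
tcp_rot: [-0.099, 0.995, -0.0, -0.0]
wrist_force: [0.6, 0.1, 0.2]
gripper_width: 0.0558
grasp_force: 0.0
```

Emit:
step_arm(increments=[[0,0,-0.05,0,0,0,0.3],[0,0,-0.2,0,0,0,0.3],[0,0,-0.4,0,0,0,0.3],[0,0,-0.5,0,0,0,0.3],[0,0,-0.5,0,0,0,0.3],[0,0,-0.5,0,0,0,0.3]])

```text
time: 17.82
tool_pos: [0.5043, -0.1429, 0.1642]
tcp_rot: [-0.099, 0.995, -0.001, 0.002]
wrist_force: [0.2, -0.2, -0.8]
gripper_width: 0.0554
grasp_force: 0.0
```

Run:
```python
from h import *
im=shot('wrist'); cv2.imwrite('pics/w6.png',cv2.resize(im['pixels'][120:330,150:420],None,fx=2.8,fy=2.8))
# arm angle 1.64 -> handle
H=np.array([.502,-.1415,0])+.115*EX+[0,0,.066]
for th in (1.6,1.64,1.7):
  a=th+np.arctan2(.026,.175); p=H+.1769*(-np.cos(a)*EX+np.array([0,0,np.sin(a)])); print(th,p.round(4))
go([.6523,-.114,.30])
```

```text
1.6 [ 0.6452 -0.1128  0.2401]
1.64 [ 0.652  -0.1114  0.2388]
1.7 [ 0.6621 -0.1094  0.2362]
shift [-0.76  -0.007 -0.687] turn [-0.     0.001 -0.   ] pos [ 0.503  -0.1425  0.1625] F [ 0.1  0.2 -0.1] w 0.0558
```

View pics/w6.png

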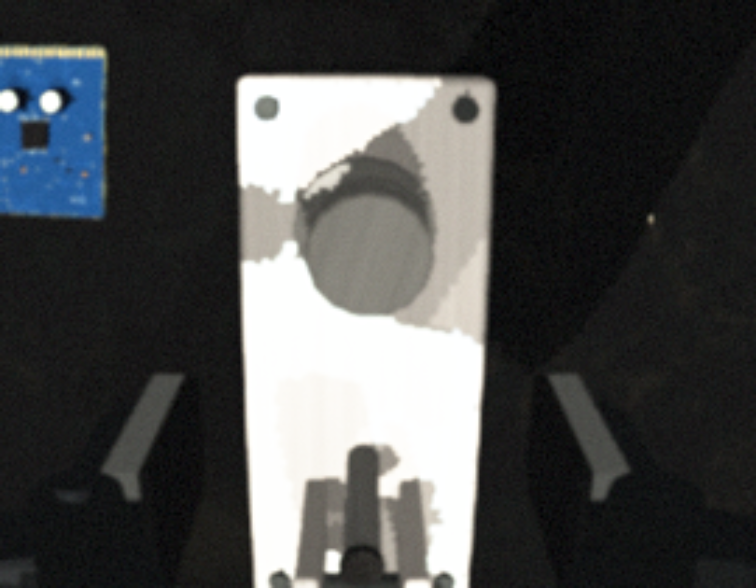

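All three discs are stacked neatly, with the top face at crop (370,254). Now the handle: up first, then over it.

Emit:
step_arm(increments=[[0,0,-0.25,0,0,0,0.3],[0,0,-0.5,0,0,0,0.3],[0,0,-0.75,0,0,0,0.3],[-0.2,0,-0.75,0,0,0,0.3],[-0.4,0,-0.75,0,0,0,0.3],[-0.6,0,-0.75,0,0,0,0.3],[-0.74,0,-0.75,0,0,0,0.3],[-0.74,0,-0.75,0,0,0,0.3],[-0.74,0,-0.75,0,0,0,0.3],[-0.74,0,-0.75,0,0,0,0.3]])

```text
time: 18.7
tool_pos: [0.6472, -0.114, 0.3101]
tcp_rot: [-0.098, 0.995, 0.0, -0.002]
wrist_force: [-0.2, -0.4, 0.4]
gripper_width: 0.0555
grasp_force: 0.0
```

Run:
```python
from h import *
im=shot('wrist'); cv2.imwrite('pics/w7.png',cv2.resize(im['pixels'][100:400,110:450],None,fx=2,fy=2))
f=lambda u,v,z:onz(im,u/2+110,v/2+100,z).round(4)
go([.652,-.113,.222])
```

```text
shift [-0.027  0.002  0.447] turn [ 0.    -0.003 -0.002] pos [ 0.647  -0.1144  0.3114] F [ 0.4 -0.7  0.7] w 0.0554
```

View pics/w7.png

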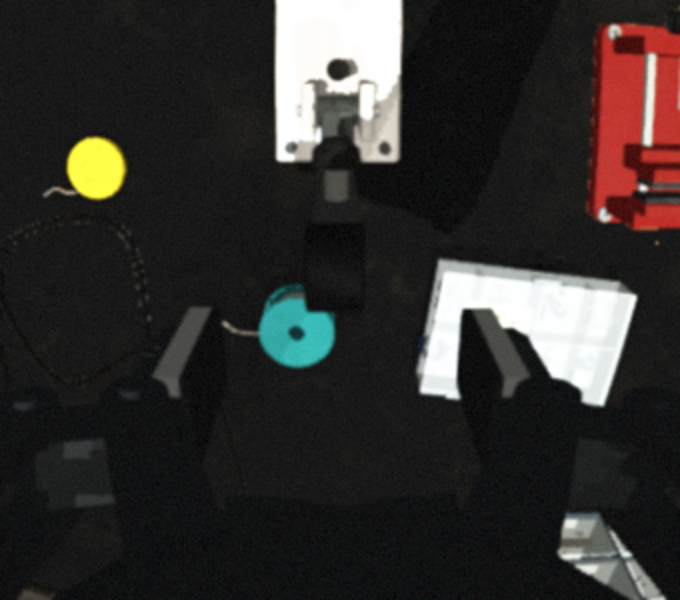

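The handle's upper rim shows as a black rectangle centred at crop (335,267), laterally midway between the fingers.

Run:
```python
from h import *
im=shot('wrist'); f=lambda u,v,z:onz(im,u/2+110,v/2+100,z).round(4)
for z in (.238,.25): print(z,f(335,225,z),f(335,308,z),f(335,267,z),np.linalg.norm(f(306,267,z)-f(365,267,z)))
go([.65,-.113,.222])
```

```text
0.238 [ 0.6392 -0.1172  0.238 ] [ 0.6695 -0.1112  0.238 ] [ 0.6542 -0.1142  0.238 ] 0.02069033590834136
0.25 [ 0.636  -0.1177  0.25  ] [ 0.6646 -0.1121  0.25  ] [ 0.6501 -0.1149  0.25  ] 0.019572429588581994
shift [-0.017  0.004  0.451] turn [-0.    -0.001 -0.003] pos [ 0.647  -0.1145  0.3123] F [-1.1 -0.2  0.4] w 0.0554
```

Emit:
step_arm(increments=[[-0.025,0,0.1,0,0,0,0.3],[-0.025,0,0.2,0,0,0,0.3],[-0.025,0,0.3,0,0,0,0.3],[-0.025,0,0.38,0,0,0,0.3],[-0.025,0,0.42,0,0,0,0.3],[-0.025,0,0.44,0,0,0,0.3],[-0.025,0,0.44,0,0,0,0.3],[-0.025,0,0.44,0,0,0,0.3]])

```text
time: 19.47
tool_pos: [0.6534, -0.1128, 0.2256]
tcp_rot: [-0.099, 0.995, -0.0, 0.001]
wrist_force: [-0.4, -0.5, 0.4]
gripper_width: 0.0555
grasp_force: 0.0
```

Emit:
step_arm(increments=[[0,0,0,0,0,0,0],[0,0,0,0,0,0,-0.3],[0,0,0,0,0,0,-0.6],[0,0,0,0,0,0,-0.7],[0,0,0,0,0,0,-0.7],[0,0,0,0,0,0,-0.7]], squeeze=40)

```text
time: 19.97
tool_pos: [0.6542, -0.1148, 0.2256]
tcp_rot: [-0.098, 0.995, -0.002, 0.002]
wrist_force: [2.3, -4.0, 4.1]
gripper_width: 0.0193
grasp_force: 42.4
```

```bash
cat >> h.py <<'E'
def arc(ths,th0):
    "tool-axis increments to carry the handle from angle th0 to each th"
    q=R.from_quat(manip.state()['tcp_rot']); P=lambda t:.1769*(-np.cos(t+.1475)*EX+np.array([0,0,np.sin(t+.1475)]))
    for t in ths: print(round(t,2),q.inv().apply((P(t)-P(th0))/.2).round(3))
E
python3 - <<'E'
from h import *
go([.652,-.113,.222]); arc(np.arange(1.55,.95,-.1),1.64); print(); arc(np.arange(.85,-.1,-.1),.95)
E
```

```text
shift [0.009 0.011 0.018] turn [-0.005  0.004 -0.003] pos [ 0.6542 -0.1148  0.2256] F [ 2.3 -4.   4.1] w 0.0193
1.55 [ 0.078 -0.    -0.014]
1.45 [ 0.166 -0.    -0.021]
1.35 [ 0.255 -0.001 -0.019]
1.25 [ 0.343 -0.001 -0.008]
1.15 [ 0.429 -0.001  0.011]
1.05 [ 0.513 -0.001  0.039]
0.95 [ 0.594 -0.001  0.075]

0.85 [ 0.077 -0.     0.044]
0.75 [0.149 0.    0.095]
0.65 [0.215 0.    0.154]
0.55 [0.275 0.    0.218]
0.45 [0.329 0.    0.289]
0.35 [0.375 0.    0.364]
0.25 [0.414 0.001 0.444]
0.15 [0.444 0.001 0.527]
0.05 [0.466 0.001 0.612]
-0.05 [0.479 0.002 0.7  ]
```

The handle is gripped at 19.3 mm width. Swinging it down along the arc.

Emit:
step_arm(increments=[[0.035,0,-0.008,0,0,0,-0.7],[0.08,0,-0.014,0,0,0,-0.7],[0.12,0,-0.018,0,0,0,-0.7],[0.166,0,-0.021,0,0,0,-0.7],[0.21,0,-0.02,0,0,0,-0.7],[0.255,0,-0.019,0,0,0,-0.7],[0.3,0,-0.014,0,0,0,-0.7],[0.343,0,-0.008,0,0,0,-0.7],[0.386,0,0.001,0,0,0,-0.7],[0.429,0,0.011,0,0,0,-0.7],[0.471,0,0.024,0,0,0,-0.7],[0.513,0,0.039,0,0,0,-0.7],[0.554,0,0.056,0,0,0,-0.7],[0.594,0,0.075,0,0,0,-0.7],[0.594,0,0.075,0,0,0,-0.7],[0.594,0,0.075,0,0,0,-0.7]])

```text
time: 21.3
tool_pos: [0.5371, -0.1371, 0.2108]
tcp_rot: [-0.098, 0.995, -0.001, 0.001]
wrist_force: [-1.2, -3.6, 6.6]
gripper_width: 0.0196
grasp_force: 44.8
```

Run:
```python
from h import *
H=np.array([.502,-.1415,.066])+.115*EX
s=manip.state(); d=np.array(s['tool_pos'])-H; print('x,z of TCP+.013',d@EX,d[2]+.013,'theta',np.arctan2(d[2]+.013,-d@EX)-.1475,np.hypot(d[2]+.013,d@EX),s['grasp_force'])
go([.554,-.131,.215])
```

```text
x,z of TCP+.013 -0.07977521178205219 0.15782175844046184 theta 0.955277012597334 0.17683832122057358 44.8123562335968
shift [-0.089  0.014 -0.021] turn [-0.003  0.003 -0.002] pos [ 0.5371 -0.1371  0.2108] F [-1.2 -3.6  6.6] w 0.0196
```

Theta is 0.955 and the radius is 176.8 mm, which matches the geometry. Continuing down.

Emit:
step_arm(increments=[[0.039,0,0.02,0,0,0,-0.7],[0.077,0,0.044,0,0,0,-0.7],[0.113,0,0.07,0,0,0,-0.7],[0.149,0,0.095,0,0,0,-0.7],[0.182,0,0.124,0,0,0,-0.7],[0.215,0,0.154,0,0,0,-0.7],[0.245,0,0.186,0,0,0,-0.7],[0.275,0,0.218,0,0,0,-0.7],[0.302,0,0.253,0,0,0,-0.7],[0.329,0,0.289,0,0,0,-0.7],[0.352,0,0.326,0,0,0,-0.7],[0.375,0,0.364,0,0,0,-0.7],[0.395,0,0.404,0,0,0,-0.7],[0.414,0,0.444,0,0,0,-0.7],[0.43,0,0.485,0,0,0,-0.7],[0.444,0,0.527,0,0,0,-0.7],[0.444,0,0.527,0,0,0,-0.7]])

```text
time: 22.72
tool_pos: [0.4469, -0.1542, 0.1025]
tcp_rot: [-0.098, 0.995, 0.0, -0.002]
wrist_force: [-4.4, -3.7, 2.3]
gripper_width: 0.019
grasp_force: 56.5
```

```bash
cat >> h.py <<'E'
def theta():
    H=np.array([.502,-.1415,.066])+.115*EX; s=manip.state(); d=np.array(s['tool_pos'])-H
    print('theta',np.arctan2(d[2]+.013,-d@EX)-.1475,'r',np.hypot(d[2]+.013,d@EX),'g',s['grasp_force'],'F',s['wrist_force'].round(1),s['tool_pos'].round(4))
E
python3 -c "
from h import *
theta(); arc([.1,.05,0,-.03],.15)"
```

```text
theta 0.13357166372470244 r 0.17849604876485786 g 56.477975249290466 F [-4.4 -3.7  2.3] [ 0.4469 -0.1542  0.1025]
0.1 [ 0.012 -0.     0.043]
0.05 [ 0.021 -0.     0.086]
0 [ 0.029 -0.     0.129]
-0.03 [ 0.032 -0.     0.156]
```

Emit:
step_arm(increments=[[0.005,0,0.02,0,0,0,-0.7],[0.009,0,0.04,0,0,0,-0.7],[0.013,0,0.06,0,0,0,-0.7],[0.017,0,0.08,0,0,0,-0.7],[0.02,0,0.1,0,0,0,-0.7],[0.02,0,0.115,0,0,0,-0.7],[0.02,0,0.125,0,0,0,-0.7],[0.02,0,0.125,0,0,0,-0.7]])

```text
time: 23.38
tool_pos: [0.4413, -0.1553, 0.078]
tcp_rot: [-0.097, 0.995, 0.001, -0.004]
wrist_force: [-7.5, -3.7, 6.1]
gripper_width: 0.0198
grasp_force: 58.4
```

```bash
python3 -c "
from h import *
theta()"
```

```text
theta -0.007547246745184338 r 0.17897575506434785 g 58.365567326545715 F [-7.5 -3.7  6.1] [ 0.4413 -0.1553  0.078 ]
```

Emit:
step_arm(increments=[[0,0,0.01,0,0,0,-0.7],[0,0,0.02,0,0,0,-0.7],[0,0,0.02,0,0,0,-0.7],[0,0,0.02,0,0,0,-0.7]])

```text
time: 23.72
tool_pos: [0.4408, -0.1554, 0.0742]
tcp_rot: [-0.097, 0.995, 0.001, -0.005]
wrist_force: [-9.1, -5.4, 7.8]
gripper_width: 0.0192
grasp_force: 58.9
```

Emit:
step_arm(increments=[[0,0,0.01,0,0,0,-0.7],[0,0,0.015,0,0,0,-0.7],[0,0,0.015,0,0,0,-0.7],[0,0,0.015,0,0,0,-0.7]])

```text
time: 24.05
tool_pos: [0.4404, -0.1554, 0.0712]
tcp_rot: [-0.097, 0.995, 0.001, -0.005]
wrist_force: [-11.2, -5.3, 9.5]
gripper_width: 0.0196
grasp_force: 59.2
```

Run:
```python
from h import *
theta(); im=shot('scene'); cv2.imwrite('pics/s2.png',cv2.resize(im['pixels'][170:300,250:410],None,fx=4.5,fy=4.5,interpolation=cv2.INTER_CUBIC))
```

```text
theta -0.045752856028228095 r 0.17902554520334538 g 59.237133264541626 F [-11.2  -5.3   9.5] [ 0.4404 -0.1554  0.0712]
```

View pics/s2.png

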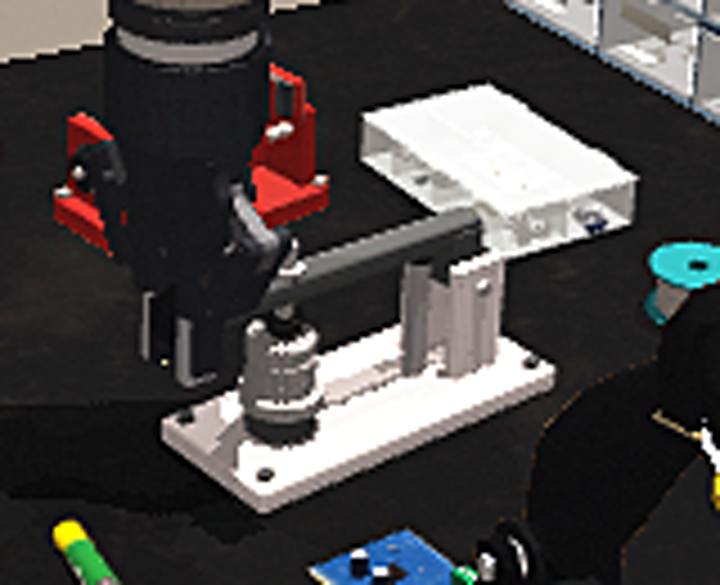

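The foot is on the three-disc stack, but I need to check that the bar is level. Its upper edge runs from crop (300,268) to (475,207).

```bash
python3 - <<'E'
from h import *
im=shot('scene'); C=np.linalg.inv(np.array(im['cam_to_world'])); f=210/np.tan(np.radians(im['vertical_fov']/2))
def px(p):
    q=C[:3,:3]@p+C[:3,3]; return np.array([(q[0]/q[2]*f+im['cx']-250)*4.5,(q[1]/q[2]*f+im['cy']-170)*4.5])
P=np.array([.502,-.1415,0]); EY=np.array([-EX[1],EX[0],0])
def loc(x,y,z,th):
    dx,dz=x-.115,z-.066; c,s=np.cos(th),np.sin(th)
    return P+(.115+dx*c+dz*s)*EX+y*EY+np.array([0,0,.066-dx*s+dz*c])
for th in (0,.05,.1,.15):
    print(th,[px(loc(x,y,z,th)).round(0) for x,y,z in ((.115,-.009,.099),(0.01,-.009,.099),(.115,-.009,.085),(.01,-.009,.085),(-.06,0,.092))])
print('post top',px(loc(.083,-.009,.085,0)).round(0),px(loc(.097,-.009,.085,0)).round(0), 'stack top',px(P+[0,0,.0677]).round(0))
s=manip.state(); t=np.array(s['tool_pos']); print('tip',px(t))
E
cp pics/s2.png /tmp/; python3 - <<'E'
E
```

```text
0 [array([468., 218.]), array([312., 277.]), array([467., 241.]), array([311., 302.]), array([188., 325.])]
0.05 [array([471., 217.]), array([315., 267.]), array([468., 241.]), array([313., 292.]), array([190., 309.])]
0.1 [array([473., 216.]), array([319., 257.]), array([469., 241.]), array([316., 282.]), array([194., 292.])]
0.15 [array([475., 216.]), array([323., 246.]), array([471., 240.]), array([318., 272.]), array([198., 275.])]
post top [421. 259.] [441. 251.] stack top [283. 331.]
tip [184.14375315 365.78696554]
```

Run:
```python
from h import *
im=shot('scene'); g=cv2.cvtColor(im['pixels'],cv2.COLOR_BGR2GRAY).astype(int)
for u in range(320,352,3): print(u,g[212:246,u])
```

```text
320 [121  41  45  48  49  27  34  33  31  36  34  33  28  20  80 128 123 123
 116  74  46  45  45  33  28  29  33  30  29  27  22  28 124 106]
323 [ 27  30  31  31  27  35  36  36  33  34  31  30  18  73 147 122 123 113
  72  46  46  45  35  28  29  32  29  31  31  31  36  34  40  30]
326 [ 31  28  29  32  30  31  31  35  33  33  29  20  73 145 138 121 114  70
  47  45  44  34  28  29  32  31  27  28  29  29  28  32  29  17]
329 [ 30  30  30  30  29  31  31  34  37  31  21  71 145 136 137 110  67  46
  43  45  34  31  30  31  31  33  31  33  30  33  30  28  13   0]
332 [ 30  30  33  30  30  33  32  34  32  23  71 145 135 136 125  67  43  43
  43  32  30  33  30  32  32  29  36  31  30  30  25  11 127 255]
335 [ 29  30  31  30  32  31  30  29  22  72 141 133 136 124  62  43  43  46
  33  30  32  32  30  31  28  29  30  30  30  26   3 237 255 255]
338 [  7  23  28  30  30  29  29  20  72 142 134 132 125  56  42  42  42  30
  23  24  21  21  20  16  18  19  14  16  13   0 244 255 255 255]
341 [241 136   3   4  26  25  15  71 138 135 132 123  54  42  43  38  39 103
  97  93  93  94  93  93  94  92  94  93  91  93  92  92  93  93]
344 [223 225 238 175   0   5  67 140 133 134 124  53  40  43  46  23   5 114
 105 102  97  94  94  98  95 107 108 103 102 101 110 107 106 106]
347 [197 192 187 209 240 142 129 133 133 123  52  43  42  40  37  38  40  39
  34  29  53 149 138 135 134 135 136 135 134 134 135 134 136 140]
350 [192 187 205 231 176 120 131 137 125  46  41  42  39  36  42  34  12 254
 204 138 144 141 140 136 138 138 138 139 139 140 143 142 144 145]
```

Emit:
step_arm(increments=[[0.01,0,0.01,0,0,0,-0.8],[0.015,0,0.02,0,0,0,-0.8],[0.015,0,0.03,0,0,0,-0.8],[0.015,0,0.03,0,0,0,-0.8],[0.015,0,0.03,0,0,0,-0.8]], squeeze=80)

```text
time: 24.62
tool_pos: [0.44, -0.1556, 0.066]
tcp_rot: [-0.098, 0.995, 0.0, -0.003]
wrist_force: [-7.3, -4.1, 9.7]
gripper_width: 0.0192
grasp_force: 80.0
```

Run:
```python
from h import *
theta(); im=shot('scene'); g=cv2.cvtColor(im['pixels'],cv2.COLOR_BGR2GRAY).astype(int)
for u in range(320,352,6): print(u,g[212:236,u])
```

```text
theta -0.07505192493606079 r 0.17905094986213238 g 80.00203013420105 F [-7.3 -4.1  9.7] [ 0.44   -0.1556  0.066 ]
320 [122  42  47  47  48  25  33  35  31  35  34  33  29  30  24  76 128 122
 122 117  83  45  46  45]
326 [ 30  30  30  32  33  32  31  38  32  32  31  28  17 114 142 137 122 114
  66  45  45  45  33  27]
332 [ 30  30  32  31  30  31  31  34  34  29  14 172 138 134 141 117  42  44
  40  44  30  33  30  33]
338 [  7  22  27  30  29  29  31  25  13 143 139 135 135 106  37  42  44  38
  23  23  22  21  18  19]
344 [223 223 238 173   0  10  38 145 135 131 126  87  39  45  43  24   3 113
 105 102  97  95  93  97]
350 [193 187 204 229 176 119 130 131 123  64  38  40  40  37  40  32  13 254
 204 139 143 140 140 137]
```

The arm is still moving down: the bar edge shifted about 1 px and the force hasn't risen sharply. Pushing further.

Emit:
step_arm(increments=[[0.005,0,0.01,0,0,0,-0.8],[0.005,0,0.02,0,0,0,-0.8],[0.005,0,0.02,0,0,0,-0.8],[0.005,0,0.02,0,0,0,-0.8]])

```text
time: 25.0
tool_pos: [0.44, -0.1556, 0.0651]
tcp_rot: [-0.098, 0.995, 0.001, -0.001]
wrist_force: [-13.4, -0.6, 31.0]
gripper_width: 0.0192
grasp_force: 83.0
```

Emit:
step_arm(increments=[[0,0,0.01,0,0,0,-0.8],[0,0,0.02,0,0,0,-0.8],[0,0,0.02,0,0,0,-0.8],[0,0,0.02,0,0,0,-0.8]])

```text
time: 25.33
tool_pos: [0.44, -0.1556, 0.0647]
tcp_rot: [-0.098, 0.995, 0.001, -0.001]
wrist_force: [-22.1, 1.6, 55.4]
gripper_width: 0.0191
grasp_force: 86.7
```

Run:
```python
from h import *
theta(); im=shot('scene'); g=cv2.cvtColor(im['pixels'],cv2.COLOR_BGR2GRAY).astype(int)
for u in range(320,352,6): print(u,g[212:236,u])
```

```text
theta -0.08234327863760484 r 0.1789550278451312 g 86.65049314498901 F [-22.1   1.6  55.4] [ 0.44   -0.1556  0.0647]
320 [121  40  46  47  49  27  33  33  29  36  34  32  32  29  27  45 131 121
 123 122  95  40  47  45]
326 [ 32  30  31  31  33  32  31  36  33  34  32  29  18  72 144 136 138 115
  76  45  45  44  30  28]
332 [ 28  30  32  31  30  31  32  34  33  31  14 160 139 134 140 124  49  43
  44  42  32  32  31  33]
338 [  6  23  29  30  30  29  32  26  12 145 138 134 136 109  41  41  44  38
  22  22  21  20  20  16]
344 [223 224 238 174   0   9  35 145 136 132 132  91  38  43  43  25   4 114
 104 102  99  94  93  98]
350 [193 186 204 230 176 121 129 133 123  67  37  42  42  36  39  32  13 254
 204 139 145 140 139 137]
```

The stop is solid: the force jumped to 55 N with almost no travel. Easing to about 30 N and checking before handing in.

Emit:
step_arm(increments=[[0,0,-0.01,0,0,0,-0.8],[0,0,-0.02,0,0,0,-0.8],[0,0,-0.02,0,0,0,-0.8],[0,0,-0.02,0,0,0,-0.8],[0,0,-0.02,0,0,0,-0.8]])

```text
time: 25.8
tool_pos: [0.44, -0.1556, 0.0652]
tcp_rot: [-0.098, 0.995, 0.001, -0.001]
wrist_force: [-12.6, -0.4, 31.2]
gripper_width: 0.0192
grasp_force: 83.0
```

Run:
```python
from h import *
theta(); s=manip.state(); f=s['wrist_force'][2]
if 15<f<45 and s['tool_pos'][2]<.0658: print(order.finish_job())
```

```text
theta -0.07943042867634673 r 0.17899275892229546 g 82.99946308135986 F [-12.6  -0.4  31.2] [ 0.44   -0.1556  0.0652]
the job is handed in; nothing more can be done
None
```

I handed the job in at 25.8 s with three discs stacked on the pad and the gripper still holding the arm down on its stop at about 31 N; no verdict came back, and I inferred the foot's press on the top disc rather than measuring it.

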